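# Put the mixed-up pot lids back

## Robot

A 7-joint arm with a two-finger parallel gripper is mounted at the origin on a cart in front of the work surface, level with it; the furniture and walls round the work are solid. World frame = base frame: x ahead of the robot, y to its left, z up, the work surface at z = 0. Lengths are in m, angles in rad, forces in N, time in s.
With the tool pointing down it reaches from about 0.35 to 0.9 m from the base axis. Payload 8.1 kg.
Tool frame: the origin (TCP) lies at the very end of the fingers, on their centre line; the grasp point (between the pads) lies arm.grip_point_offset behind it (arm.grip_point_offset is the distance from the TCP to the grasp point, in m); z points along the fingers, y is the line along which they close (so a half turn about z gives the same grasp; the last joint's range is limited). The gripper opens to 92 mm and grips with 3 to 60 N. Pads are 19 mm wide; open, the fingers measure 130 mm over their backs; the gripper's body (75 mm by 190 mm) begins 47 mm behind the grasp point.
Start: joints at [-1.257, 0.434, 0.025, 1.573, -0.012, 1.134, -0.075], TCP at [0.253, 0.571, 0.188] pointing down, gripper open.
Joint ranges: [-2.62, 2.62], [-0.44, 2.09], [-1.27, 1.32], [0.08, 2.57], [-1.32, 4.46], [0.12, 2], [-2.74, 2.74]. Speed limits (rad/s): [2.22, 2.22, 3.01, 3.01, 3.14, 3.14, 3.14].

## Interface

Orientations are given as a rotation vector (axis times angle).
In Python, from cell import arm gives the robot as it stands. The module is installed in compiled form; this text tells all that it offers.
- The arm moves only by the shell command python3 -m creep 'ROWS' [OPENING] [FORCE]. ROWS is JSON, a list of rows, each a list of 6 numbers: the shift along the tool's x, y, z scaled (see below), then the turn, a rotation vector about the tool's x, y, z scaled (see below). A call has 1 to 20 rows; each row shifts and turns the commanded pose from where the row before left it, along the tool's axes as they then stand; what a row does not reach is not made up. The controller multiplies each number of a shift by 0.4 m and each number of a turn by 120 degrees. A row lasts 1/12 s, in which the tool goes at most 41.7 mm and 7.16 degrees, less where a joint would pass 70% of its speed; a pose out of reach is approached as far as the arm can. A call with a number of a shift or a turn outside -1 to 1 is refused whole. A call with a gripper value outside its range is refused whole. OPENING is the closure, from -1 (fully open) to 1 (shut), set as the call begins (- or left out, the last holds). The fingers move at their own pace and stop on an object; FORCE is the grip in N (left out, the last holds). Time passes only in rows, so rows that do not move let the fingers close. It gives the time, the measured TCP pose, the force, the opening and the grip force at its end, in the units of the state.
- arm.observe(): the state, without advancing time (a new reading comes with each control period).
- arm.get_image(name): name is "side" or "top" or "wrist"; returns a dict with "frame" (420x560x3 uint8, red, green, blue), "intrinsics" (3x3 intrinsics, pixels), "distortion" ([k1, k2, p1, p2, k3] as OpenCV has them; the pictures are not rectified), "rvec" (rotation vector, rad) and "tvec" (3), from world to camera coordinates, as OpenCV has them; the wrist camera has in their place "mount" (4x4, takes a point from camera to tool coordinates, whose origin is the TCP and whose axes are the flange's). Camera axes: x right, y down, z forward; pixel columns grow to the right and rows downward; lengths in m; the calibration is good to about 2 mm. A picture is of the moment at which its call begins: read the wrist's pose just before it. There is no depth.
- arm.sign_off(): hands the job in; it is judged then, once.
The state is a dict: "clock": time; "joints": joint angles; "dq": joint speeds; "joint_efforts": joint torques, N m; "position": TCP position; "ee_rot": TCP orientation; "force": force on the tool from outside, world axes, zero at the start; "ft_torque": the same for the moment, N m; "width": opening from 0.0 (shut) to 1.0 (fully open); "gripper_force": force on a finger pad.
Only numpy, scipy, OpenCV 4.12 (cv2) and the standard library are available. Lean on these libraries where they do the work, as an engineer would, in place of code of your own. Each camera call takes 0.05 s, during which the arm holds its last target. There are 200 camera calls.

## Task

The wooden lids of the three stoneware pots (round, square and oblong) have got mixed up and stand proud on the wrong pots. Put every lid back on the pot of its own shape, sitting fully home on the rim, leaving the pots and everything else where they stand; set the lids down, do not drop them. The empty cork mat is there if you need to park a lid on the way.

Things in the scene. Friction and masses are not known exactly. Their poses are not given: they have to be found in the camera images.
- round_lid: round wooden lid: a disc 88 mm across, 9 mm thick; under it a round plug 12 mm deep, 69 mm across tapering to 63 mm at its underside. Round knob in the middle, 24 mm in diameter (waist of 19 mm in its lowest 9 mm). Origin: centre of the plug's underside, z up; disc z = 12 to 21 mm, knob z = 21 to 49 mm. About 0.11 kg, loose. Starts on the rim of the oblong pot
- square_lid: square wooden lid: a plate 88 x 88 x 9 mm, corners rounded; under it a square plug 12 mm deep, 70 x 70 mm tapering to 64 x 64 mm at its underside. Round knob in the middle, 24 mm in diameter (waist of 19 mm in its lowest 9 mm). Origin: centre of the plug's underside, x and y along the sides, z up; plate z = 12 to 21 mm, knob z = 21 to 49 mm. About 0.11 kg, loose. Starts on the rim of the round pot
- oblong_lid: oblong wooden lid: a plate 118 mm (along its x) x 61 x 9 mm; under it a plug 12 mm deep, 100 x 43 mm tapering to 94 x 37 mm at its underside. Round knob in the middle, 24 mm in diameter (waist of 19 mm in its lowest 9 mm). Origin: centre of the plug's underside, x along its length, z up; plate z = 12 to 21 mm, knob z = 21 to 49 mm. About 0.11 kg, loose. Starts on the rim of the square pot
- round_pot: round bellied grey stoneware pot, open at the top, 108 mm across the belly, rim 92 mm across, 76 mm high; its round mouth is 76 mm wide. Origin: centre of its underside, z up. When its lid is home the lid's origin is 64 mm above this origin. 0.8 kg, loose
- square_pot: square grey stoneware pot with rounded corners, open at the top, 91 x 91 mm, 66 mm high, its square mouth 77 x 77 mm. Origin: centre of its underside, x and y along its sides, z up. When its lid is home the lid's origin is 54 mm above this origin. 0.8 kg, loose
- oblong_pot: oblong grey stoneware dish with rounded corners, open at the top, 121 mm (along its x) x 64 mm, 52 mm high, its mouth 107 x 50 mm. Origin: centre of its underside, x along its length, z up. When its lid is home the lid's origin is 40 mm above this origin. 0.8 kg, loose
- cork_mat: round cork pot mat, 140 mm across, 8 mm thick, empty and fixed to the worktop: a free place to park a lid. Origin: centre of its underside
- mushroom: a mushroom, 44 mm across and 38 mm high, loose among the pots; leave it alone. Origin: centre of its underside
- garlic: a bulb of garlic, 56 mm across and 56 mm high, loose near the front edge; leave it alone. Origin: centre of its underside
- tin: a small food tin, 57 mm across and 72 mm high, loose behind the pots; leave it alone. Origin: centre of its underside

How it is judged:
By the outcome, as a careful person would: the job done as asked, in the order asked, and still so for the second after the job is handed in, with the robot touching nothing.
It also fails if it takes over 102 s, if anything falls off the work surface, if the arm or the gripper's body presses on something with over 40 N, if the wrist force passes 120 N, or if a joint passes its speed limit or range.

## Working session

There is one attempt and no reset: what is moved stays moved. The work goes in short steps, Python scripts to look and compute and a shell command to move; the robot and the scene stay as the last step left them, time stands still between calls to the robot, and variables do not carry over. Pictures are saved under pics/ and viewed, at most 14 in all, crops included, and the job is handed in when it is done.

```bash
mkdir -p pics; cat > h.py <<'E'
import numpy as np,cv2
from cell import arm
from scipy.spatial.transform import Rotation as R
def snap(n,f):
    s=arm.observe(); d=arm.get_image(n); d['s']=s
    np.save('pics/'+f+'.npy',d,allow_pickle=True)
    cv2.imwrite('pics/'+f+'.png',d['frame'][:,:,::-1]); return d
def load(f): return np.load('pics/'+f+'.npy',allow_pickle=True).item()
def cam(d):
    if 'rvec' in d and d.get('rvec') is not None:
        Rc=cv2.Rodrigues(np.array(d['rvec'],float))[0]; return Rc.T,-Rc.T@np.array(d['tvec'],float).ravel()
    T=np.eye(4);T[:3,:3]=R.from_rotvec(d['s']['ee_rot']).as_matrix();T[:3,3]=d['s']['position']
    T=T@np.array(d['mount']); return T[:3,:3],T[:3,3]
def px2w(d,uv,z):
    Rw,c=cam(d)
    n=cv2.undistortPoints(np.array(uv,float).reshape(-1,1,2),np.array(d['intrinsics']),np.array(d['distortion'])).reshape(-1,2)
    r=np.c_[n,np.ones(len(n))]@Rw.T
    z=np.broadcast_to(z,len(n))
    return c+r*((z-c[2])/r[:,2])[:,None]
def w2px(d,P):
    Rw,c=cam(d); rv=cv2.Rodrigues(Rw.T)[0]
    return cv2.projectPoints(np.array(P,float).reshape(-1,1,3),rv,-Rw.T@c,np.array(d['intrinsics']),np.array(d['distortion']))[0].reshape(-1,2)
E
python3 - <<'E'
from h import *
for n in('top','side'):
    d=snap(n,n+'0'); print(n,cam(d)[1],d['intrinsics'])
    cv2.imwrite(f'pics/{n}0b.png',cv2.resize(d['frame'][:,:,::-1],(800,600),interpolation=cv2.INTER_CUBIC))
print(arm.observe(),arm.grip_point_offset)
E
```

```text
top [ 0.44354155 -0.10029642  0.9233078 ] [[537.06179964   0.         277.70482565]
 [  0.         537.06179964 215.8558185 ]
 [  0.           0.           1.        ]]
side [0.43323382 0.69375949 0.40913238] [[468.17107205   0.         280.19550321]
 [  0.         468.17107205 212.68907554]
 [  0.           0.           1.        ]]
{'clock': 0.1, 'joints': array([-1.25661693,  0.43512651,  0.02499132,  1.57397106, -0.01156692,
        1.13398991, -0.07506928]), 'dq': array([ 0.00037462, -0.00278638,  0.00155815, -0.00124564,  0.00091568,
        0.00166127, -0.00020589]), 'joint_efforts': array([ 3.92362956e-03, -6.69125462e+01,  9.88273323e-01, -3.15145147e+01,
       -6.05428638e-02,  3.74815520e-02,  6.78376523e-05]), 'position': array([0.252886  , 0.57102148, 0.1872539 ]), 'ee_rot': array([-6.49984443e-01, -3.07349354e+00,  2.11321151e-03]), 'force': array([ 0.10771819, -0.33286201,  0.43703254]), 'ft_torque': array([0.02033794, 0.00602987, 0.00489422]), 'gripper_force': 0.0, 'width': 1.003442221424926} 0.0188
```

View pics/top0b.png

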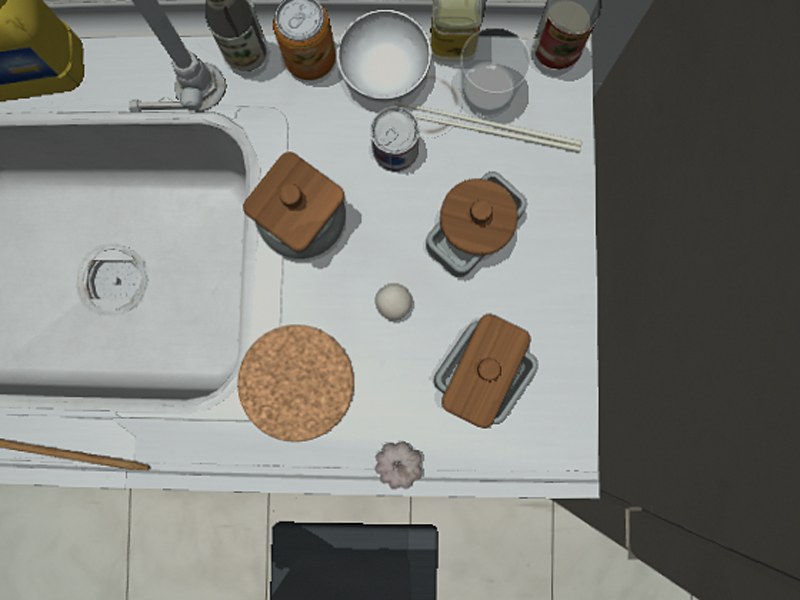

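View pics/side0b.png

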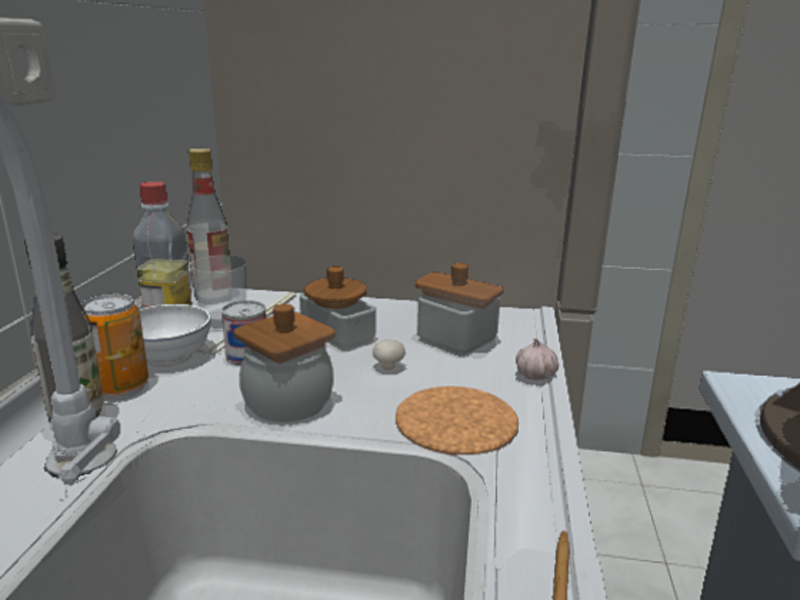

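The top view has the square lid on the round pot at about (295,200), the round lid on the oblong pot at (480,220), and the oblong lid on the square pot at (487,370). The mat is at (296,382), the mushroom at (394,302), the garlic at (400,465) and the tin at (396,138). The side view agrees, and all the lids look about level. Next I'll enlarge the pots.

```bash
python3 - <<'E'
from h import *
d=load('top0'); im=d['frame'][:,:,::-1]
out=np.zeros((600,800,3),np.uint8)
for k,(x,y) in enumerate([(155,95),(282,105),(282,208),(155,215)]):
    c=cv2.resize(im[y:y+100,x:x+130],(390,300),interpolation=cv2.INTER_CUBIC)
    for g in range(0,130,10): cv2.line(c,(g*3,0),(g*3,5 if g%50 else 12),(0,0,255),1)
    for g in range(0,100,10): cv2.line(c,(0,g*3),(5 if g%50 else 12,g*3),(0,0,255),1)
    r,q=divmod(k,2); out[r*300:r*300+300,q*400:q*400+390]=c
cv2.imwrite('pics/crop1.png',out)
E
```

```text
(no output)
```

View pics/crop1.png

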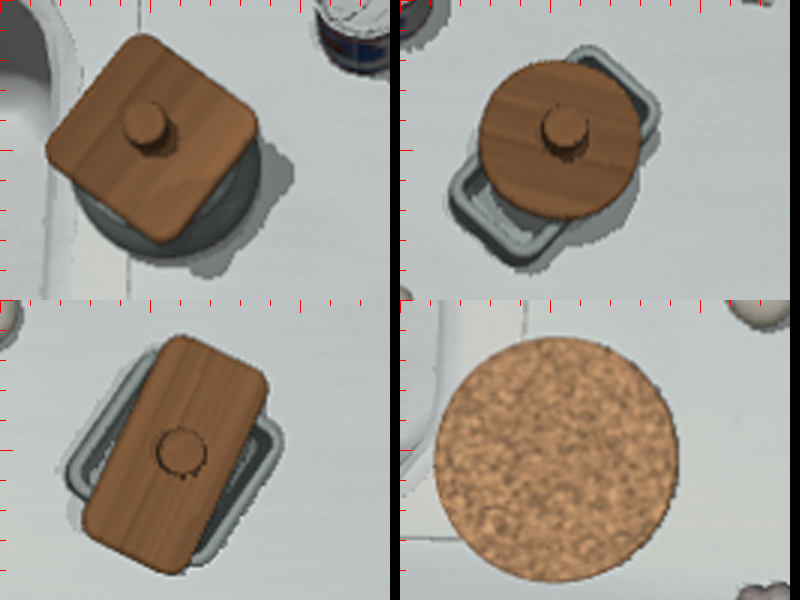

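The crops show the square lid's corners at tile (140,33), (258,120), (165,243) and (45,150). The round lid's disc spans x 79–240 and y 60–218 in its tile. The oblong lid's corners are at (180,35), (268,80), (172,275) and (82,225). Now I'll convert these to world positions.

```bash
python3 - <<'E'
from h import *
d=load('top0')
def t(o,p,z): return px2w(d,np.array(o)+(np.array(p,float)+.5)/3-.5,z)
def ang(a): v=a[1]-a[0]; return np.degrees(np.arctan2(v[1],v[0]))
np.set_printoptions(precision=4,suppress=True)
q=t((155,95),[(140,33),(258,120),(165,243),(45,150)],.097);print('sq',q.mean(0),'knob',t((155,95),[(146,121)],.125),ang(t((155,95),[(158,38),(250,107)],.097)),ang(t((155,95),[(48,140),(130,37)],.097)),ang(t((155,95),[(178,238),(256,135)],.097)))
q=t((282,105),[(79,139),(240,139),(160,60),(160,218)],.073);print('rd',q.mean(0),np.ptp(q,0),'knob',t((282,105),[(165,126)],.101))
o=(282,208);q=t(o,[(180,35),(268,80),(172,275),(82,225)],.087);print('ob',q.mean(0),'knob',t(o,[(182,150)],.115),ang(t(o,[(267,95),(192,268)],.087)),ang(t(o,[(165,45),(83,215)],.087)),ang(t(o,[(190,36),(262,72)],.087)))
q=t((155,215),[(35,158),(278,158),(157,37),(157,281)],.008);print('mat',q.mean(0),np.ptp(q,0))
f=np.array([(394,302),(400,465),(396,160),(600,300),(600,480),(490,370),(437,370),(200,90)])*.7
print(px2w(d,f,[.02,.03,0,0,0,.115,.05,0]))
E
```

```text
sq [0.6602 0.024  0.097 ] knob [[0.6606 0.023  0.125 ]] -126.63672424303205 -35.988329353564836 -35.14338018330297
rd [ 0.6516 -0.1836  0.073 ] [0.0875 0.0872 0.    ] knob [[ 0.6515 -0.1835  0.101 ]]
ob [ 0.4768 -0.1914  0.087 ] knob [[ 0.4773 -0.1914  0.115 ]] 156.73156332972275 154.83386519664307 -115.81742376923049
mat [0.4612 0.027  0.008 ] [0.1383 0.1387 0.    ]
[[ 0.5578 -0.0889  0.02  ]
 [ 0.3677 -0.0993  0.03  ]
 [ 0.7386 -0.0878  0.    ]
 [ 0.5671 -0.34    0.    ]
 [ 0.3503 -0.3385  0.    ]
 [ 0.4753 -0.1924  0.115 ]
 [ 0.4769 -0.1395  0.05  ]
 [ 0.8293  0.1644  0.    ]]
```

```bash
cat > go.py <<'E'
# python3 go.py x y z [tool-y yaw deg]: totals (scaled) in current tool axes
from h import *; import sys
a=[float(v) for v in sys.argv[1:]]
s=arm.observe(); M=R.from_rotvec(s['ee_rot']).as_matrix(); p=np.array(s['position'])
yaw=np.degrees(np.arctan2(M[1,1],M[0,1]))
dw=np.array(a[:3])-p; t=M.T@dw/.4
print('clock %.1f'%s['clock'],'pos',p.round(4),'yaw %.2f'%yaw,'j',np.round(s['joints'],2),'w',round(s['width'],3),'F',np.round(s['force'],1))
print('shift',t.round(4),'min rows',round(np.linalg.norm(dw)/.0417,1))
yt=a[3] if len(a)>3 else yaw
d=np.radians((yt-yaw+180)%360-180)
Mt=R.from_euler('z',d).as_matrix()@np.c_[np.array([M[0,0],M[1,0],0])/np.hypot(M[0,0],M[1,0]),np.cross([0,0,-1],[M[0,0],M[1,0],0])/np.hypot(M[0,0],M[1,0]),[0,0,-1]]
rv=np.degrees(R.from_matrix(M.T@Mt).as_rotvec()); print('turn',(rv/120).round(4),'min rows',round(np.linalg.norm(rv)/7.16,1))
E
python3 go.py 0.477 -0.1914 0.188
```

```text
clock 0.1 pos [0.2529 0.571  0.1873] yaw 66.12 j [-1.26  0.44  0.02  1.57 -0.01  1.13 -0.08] w 1.003 F [ 0.1 -0.3  0.4]
shift [-1.284e+00 -1.516e+00  4.000e-04] min rows 19.1
turn [-0.0006  0.0001 -0.    ] min rows 0.0
```

```bash
python3 -m creep '[[-0.0642,-0.0758,0,0,0,0],[-0.0642,-0.0758,0,0,0,0],[-0.0642,-0.0758,0,0,0,0],[-0.0642,-0.0758,0,0,0,0],[-0.0642,-0.0758,0,0,0,0],[-0.0642,-0.0758,0,0,0,0],[-0.0642,-0.0758,0,0,0,0],[-0.0642,-0.0758,0,0,0,0],[-0.0642,-0.0758,0,0,0,0],[-0.0642,-0.0758,0,0,0,0],[-0.0642,-0.0758,0,0,0,0],[-0.0642,-0.0758,0,0,0,0],[-0.0642,-0.0758,0,0,0,0],[-0.0642,-0.0758,0,0,0,0],[-0.0642,-0.0758,0,0,0,0],[-0.0642,-0.0758,0,0,0,0],[-0.0642,-0.0758,0,0,0,0],[-0.0642,-0.0758,0,0,0,0],[-0.0642,-0.0758,0,0,0,0],[-0.0642,-0.0758,0,0,0,0]]' -0.1 15; python3 go.py 0.477 -0.1914 0.188
```

```text
clock: 1.77
position: [0.4771, -0.1927, 0.1878]
ee_rot: [-0.649, -3.074, -0.0]
force: [0.5, 0.6, 0.9]
width: 0.548
gripper_force: 0.0
clock 1.8 pos [ 0.4771 -0.1927  0.1878] yaw 66.14 j [-0.16  0.27  0.56  1.87 -0.16  1.04  1.62] w 0.548 F [0.5 0.6 0.9]
shift [ 0.0017  0.0029 -0.0004] min rows 0.0
turn [ 0.0001 -0.0001 -0.    ] min rows 0.0
```

```bash
python3 -m creep '[[0.0017,0.0029,0.03,0,0,0],[0,0,0.03,0,0,0],[0,0,0,0,0,0],[0,0,0,0,0,0]]' >/dev/null; python3 - <<'E'
from h import *
d=snap('wrist','w1'); print(cam(d))
im=d['frame'][:,:,::-1].copy()
for P,c in (([0.477,-0.1914,.115],(0,0,255)),([0.477,-0.1914,.087],(0,255,0))):
    u=w2px(d,[P])[0]; print(u); cv2.circle(im,tuple(int(v) for v in u),4,c,-1)
cv2.imwrite('pics/w1a.png',im)
E
python3 go.py 0.477 -0.1914 0.091
```

```text
(array([[ 4.05221558e-01,  8.78878267e-01,  2.51730968e-01],
       [ 9.14218154e-01, -3.89313172e-01, -1.12429628e-01],
       [-8.09774674e-04,  2.75695930e-01, -9.61244557e-01]]), array([ 0.40876148, -0.15853626,  0.35840749]))
[272.55501229 220.14169166]
[272.84139187 210.78380953]
clock 2.1 pos [ 0.4768 -0.1893  0.164 ] yaw 66.14 j [-0.16  0.29  0.55  1.91 -0.18  0.99  1.63] w 0.548 F [ 0.3  0.2 -0.7]
shift [-0.0027 -0.0046  0.1826] min rows 1.8
turn [-0.     -0.0003  0.    ] min rows 0.0
```

View pics/w1a.png

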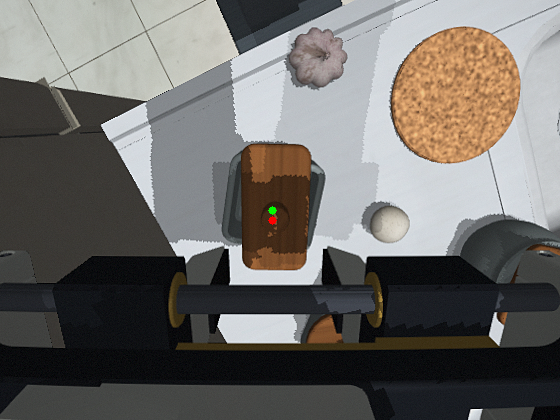

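The wrist view shows the oblong lid's knob at (273,217), which matches the projected dots. I'll go down and grip.

```bash
python3 -m creep '[[-0.0027,-0.0046,0.03,0,0,0],[0,0,0.05,0,0,0],[0,0,0.05,0,0,0],[0,0,0.03,0,0,0],[0,0,0.02,0,0,0],[0,0,0,0,0,0],[0,0,0,0,0,0]]'; python3 -m creep '[[0,0,0,0,0,0],[0,0,0,0,0,0],[0,0,0,0,0,0],[0,0,0,0,0,0],[0,0,0,0,0,0],[0,0,0,0,0,0]]' 1 20; python3 go.py 0.477 -0.1914 0.15 
```

```text
clock: 2.73
position: [0.4776, -0.1916, 0.0925]
ee_rot: [0.649, 3.073, 0.0]
force: [0.3, -0.5, 0.9]
width: 0.549
gripper_force: 0.0
clock: 3.23
position: [0.4773, -0.1917, 0.0921]
ee_rot: [0.65, 3.073, 0.0]
force: [-0.0, -0.1, 0.2]
width: 0.164
gripper_force: 0.0
clock 3.2 pos [ 0.4773 -0.1917  0.0921] yaw 66.11 j [-0.11  0.39  0.51  1.99 -0.26  0.83  1.7 ] w 0.164 F [-0.  -0.1  0.2]
shift [ 0.001   0.0005 -0.1448] min rows 1.4
turn [0.0001 0.0001 0.    ] min rows 0.0
```

```bash
python3 -m creep '[[0,0,0,0,0,0],[0,0,0,0,0,0]]'; python3 - <<'E'
from h import *
d=snap('side','s1'); w=snap('wrist','w2'); u=w2px(d,[[.477,-.1914,.1]])[0]; print(u)
x,y=[int(v) for v in u]
a=cv2.resize(d['frame'][y-60:y+60,x-60:x+60,::-1],(400,400),interpolation=cv2.INTER_CUBIC)
v=w2px(w,[w['s']['position']])[0]; print(v)
im=w['frame'][:,:,::-1].copy(); cv2.circle(im,tuple(int(q) for q in v),3,(0,0,255),-1)
b=cv2.resize(im,(400,300))
o=np.zeros((400,800,3),np.uint8); o[:,:400]=a; o[:300,400:]=b
cv2.imwrite('pics/c2.png',o)
E
```

```text
clock: 3.4
position: [0.4772, -0.1917, 0.0919]
ee_rot: [-0.65, -3.074, -0.0]
force: [-0.3, -0.5, 0.7]
width: 0.025
gripper_force: 0.0
[320.9773057  191.73730642]
[274.32338005 239.87120644]
```

View pics/c2.png

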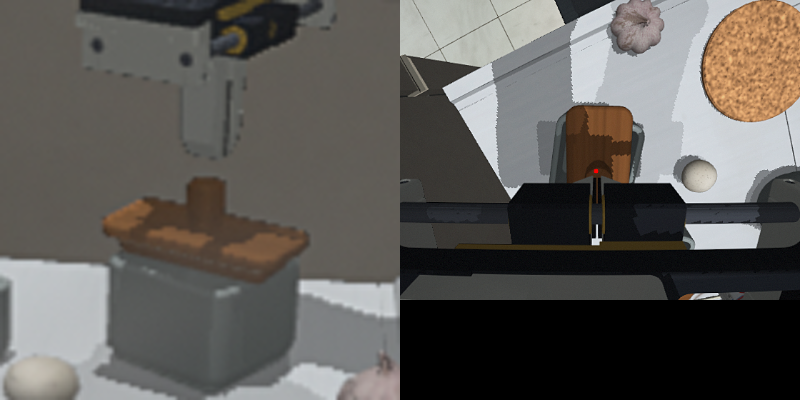

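The side crop shows the closed fingertips at tile (210,157), clearly above the knob top at (205,178). The reported height doesn't match what the camera sees, so I'll check it numerically.

```bash
python3 - <<'E'
from h import *
np.set_printoptions(precision=4,suppress=True)
from scipy.optimize import least_squares
w=load('w1'); print(w['intrinsics'][0,0],'mount',np.array(w['mount']))
obs=np.array([(456,95),(273,217),(243,150),(311,148),(390,222)],float)
c,s=np.cos(np.radians(155.8)),np.sin(np.radians(155.8))
P=[[.4612,.027,.008],[.477,-.1914,.115],None,None,[.5578,-.0889,.02]]
for i,(a,b) in ((2,(59,30.5)),(3,(59,-30.5))): P[i]=[.477+(a*c-b*s)/1000,-.1914+(a*s+b*c)/1000,.087]
P=np.array(P)
print(w2px(w,P)-obs)
from copy import deepcopy
def f(o,n=5):
    q=dict(w); q['s']=dict(w['s']); q['s']['position']=np.array(w['s']['position'])+o[:3]; return (w2px(q,P)-obs).ravel()
r=least_squares(f,np.zeros(3)); print(r.x,r.fun.reshape(-1,2))
d=load('s1'); print('tip side px predicted',w2px(d,[d['s']['position']]),'seen',320+(210-200)/3.33,191+(157-200)/3.33, cam(d)[1])
t=snap('top','t1'); u=w2px(t,[t['s']['position'],[.477,-.1914,.115]]);print(u)
x,y=[int(v) for v in u[0]]
cv2.imwrite('pics/t1c.png',cv2.resize(t['frame'][y-60:y+60,x-60:x+60,::-1],(480,480),interpolation=cv2.INTER_CUBIC))
E
```

```text
317.01568464425645 mount [[-0.0003 -0.9607 -0.2776  0.0746]
 [ 1.     -0.0002 -0.0004  0.0007]
 [ 0.0004 -0.2776  0.9607 -0.1948]
 [ 0.      0.      0.      1.    ]]
[[-0.0162  2.0636]
 [-0.445   3.1417]
 [-6.2706 -7.0945]
 [-1.6101 -4.7187]
 [-4.2121  0.5018]]
[-0.003  -0.0019  0.0051] [[-0.1454  4.3856]
 [ 3.2253  3.6062]
 [-2.0426 -5.1171]
 [ 1.1705 -2.7355]
 [-3.2893  0.7988]]
tip side px predicted [[320.6948 195.4928]] seen 323.003003003003 178.0870870870871 [0.4332 0.6938 0.4091]
[[340.8381 258.3571]
 [342.3306 257.889 ]]
```

View pics/t1c.png

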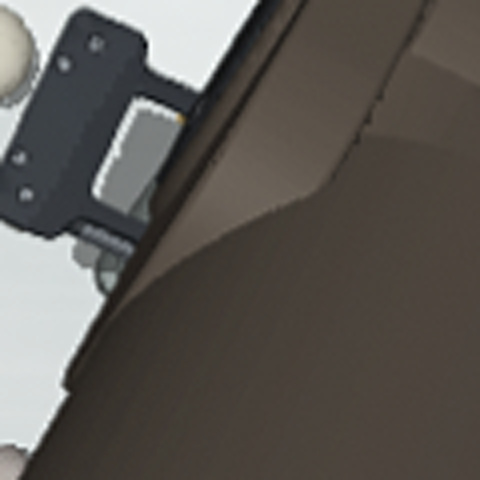

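```bash
python3 - <<'E'
from h import *
w=load('w2'); M=R.from_rotvec(w['s']['ee_rot']).as_matrix(); p=np.array(w['s']['position'])
im=w['frame'][190:310,214:334,::-1]; o=cv2.resize(im,(600,600),interpolation=cv2.INTER_CUBIC)
for k in range(5):
    u=w2px(w,[p-M[:,2]*k*.01])[0]; print(k*10,u); q=((u-[214,190]+.5)*5).astype(int); cv2.line(o,(q[0]-60,q[1]),(q[0]-30,q[1]),(0,0,255),1)
cv2.imwrite('pics/w2z.png',o)
E
```

```text
0 [274.32338005 239.87120644]
10 [274.2706741  245.60043594]
20 [274.21264831 251.91023515]
30 [274.14846082 258.89287444]
40 [274.07708393 266.6610936 ]
```

View pics/w2z.png

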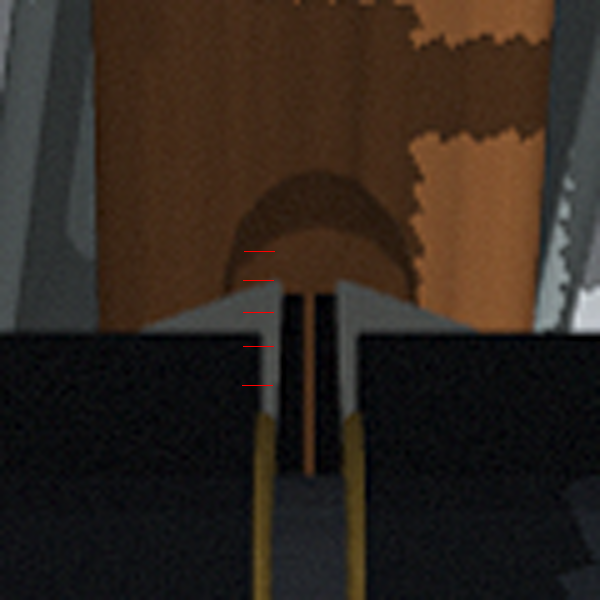

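The closed tips sit about 35 mm behind the nominal TCP along tool z; the side and wrist views both show this. I'll open and go down another ~34 mm, watching the force.

```bash
python3 -m creep '[[0,0,0,0,0,0],[0,0,0,0,0,0],[0,0,0,0,0,0],[0,0,0,0,0,0],[0,0,0,0,0,0],[0,0,0,0,0,0]]' -0.1 20; python3 -m creep '[[0,0,0.02,0,0,0],[0,0,0.02,0,0,0],[0,0,0.02,0,0,0],[0,0,0.015,0,0,0],[0,0,0.01,0,0,0],[0,0,0,0,0,0],[0,0,0,0,0,0]]'; python3 -m creep '[[0,0,0,0,0,0],[0,0,0,0,0,0],[0,0,0,0,0,0],[0,0,0,0,0,0],[0,0,0,0,0,0],[0,0,0,0,0,0]]' 1 20; python3 go.py 0.477 -0.1914 0.15 
```

```text
clock: 4.05
position: [0.4772, -0.1917, 0.0919]
ee_rot: [0.65, 3.074, 0.0]
force: [-0.0, 0.3, -0.5]
width: 0.39
gripper_force: 0.0
clock: 4.63
position: [0.477, -0.1918, 0.0576]
ee_rot: [-0.65, -3.073, 0.0]
force: [-0.6, 0.1, 0.4]
width: 0.551
gripper_force: 0.0
clock: 5.13
position: [0.4774, -0.1917, 0.0581]
ee_rot: [0.65, 3.073, 0.0]
force: [0.8, 0.4, 0.8]
width: 0.253
gripper_force: 20.0
clock 5.1 pos [ 0.4774 -0.1917  0.0581] yaw 66.12 j [-0.08  0.44  0.48  2.02 -0.3   0.75  1.73] w 0.253 F [0.8 0.4 0.8]
shift [ 0.0011  0.0003 -0.2297] min rows 2.2
turn [0.0001 0.0002 0.    ] min rows 0.0
```

Gripped: the opening of about 23 mm matches the knob. Lifting it and moving to the mat.

```bash
python3 -m creep '[[0,0,-0.02,0,0,0],[0,0,-0.04,0,0,0],[0,0,-0.05,0,0,0],[0,0,-0.02,0,0,0],[0,0,0,0,0,0]]' 1 25; python3 go.py 0.461 0.027 0.10 
```

```text
clock: 5.55
position: [0.4786, -0.1922, 0.1119]
ee_rot: [0.649, 3.07, 0.0]
force: [0.8, -0.4, -0.8]
width: 0.253
gripper_force: 25.0
clock 5.5 pos [ 0.4786 -0.1922  0.1119] yaw 66.11 j [-0.12  0.36  0.53  1.97 -0.24  0.87  1.68] w 0.253 F [ 0.8 -0.4 -0.8]
shift [0.2623 0.4832 0.0293] min rows 5.3
turn [0.0004 0.0017 0.    ] min rows 0.0
```

```bash
python3 -m creep '[[0.033,0.060,0,0,0,0],[0.033,0.060,0,0,0,0],[0.033,0.060,0,0,0,0],[0.033,0.060,0,0,0,0],[0.033,0.060,0,0,0,0],[0.033,0.060,0,0,0,0],[0.033,0.060,0,0,0,0],[0.031,0.063,0,0,0,0],[0,0,0.05,0,0,0],[0,0,0.06,0,0,0],[0,0,0.05,0,0,0],[0,0,0.03,0,0,0],[0,0,0,0,0,0],[0,0,0,0,0,0]]'; python3 go.py 0.461 0.027 0.0 
```

```text
clock: 6.72
position: [0.4587, 0.0271, 0.0333]
ee_rot: [-0.65, -3.072, 0.002]
force: [-0.3, -1.1, 0.1]
width: 0.255
gripper_force: 25.0
clock 6.7 pos [0.4587 0.0271 0.0333] yaw 66.10 j [-0.5   0.4   0.42  2.16 -0.27  0.63  1.26] w 0.255 F [-0.3 -1.1  0.1]
shift [-0.0054  0.0023  0.0831] min rows 0.8
turn [-0.0007 -0.0008  0.    ] min rows 0.0
```

```bash
python3 -m creep '[[0,0,0.03,0,0,0],[0,0,0.025,0,0,0],[0,0,0.012,0,0,0],[0,0,0.006,0,0,0],[0,0,0.004,0,0,0],[0,0,0,0,0,0]]';  python3 -m creep '[[0,0,0.003,0,0,0],[0,0,0.003,0,0,0],[0,0,0,0,0,0]]'
```

```text
clock: 7.22
position: [0.4597, 0.0274, 0.0032]
ee_rot: [0.65, 3.074, 0.0]
force: [0.7, 0.8, -0.9]
width: 0.255
gripper_force: 25.0
clock: 7.47
position: [0.4597, 0.0274, 0.0008]
ee_rot: [0.65, 3.073, 0.0]
force: [0.2, -0.1, -0.9]
width: 0.25
gripper_force: 25.0
```

```bash
python3 -m creep '[[0,0,0.003,0,0,0],[0,0,0.002,0,0,0],[0,0,0,0,0,0]]';  python3 -m creep '[[0,0,0.002,0,0,0],[0,0,0.002,0,0,0],[0,0,0,0,0,0]]'
```

```text
clock: 7.72
position: [0.46, 0.0276, -0.0002]
ee_rot: [0.65, 3.073, 0.002]
force: [-4.6, -0.1, 18.7]
width: 0.251
gripper_force: 25.0
clock: 7.97
position: [0.4606, 0.0274, -0.0013]
ee_rot: [0.65, 3.072, 0.003]
force: [-5.4, 0.1, 27.5]
width: 0.256
gripper_force: 25.0
```

```bash
python3 -m creep '[[0,0,-0.004,0,0,0],[0,0,0,0,0,0],[0,0,0,0,0,0],[0,0,0,0,0,0]]' -0.1 25; python3 -m creep '[[0,0,-0.03,0,0,0],[0,0,-0.08,0,0,0],[0,0,-0.1,0,0,0],[0,0,-0.1,0,0,0],[0,0,0,0,0,0]]'; python3 go.py 0.6604 0.0235 0.125
python3 - <<'E'
from h import *
d=snap('top','t2')
x,y=282,208
a=cv2.resize(d['frame'][y:y+100,x:x+100,::-1],(400,400),interpolation=cv2.INTER_CUBIC)
b=cv2.resize(d['frame'][:,:,::-1],(400,300))
for g in range(0,100,10): cv2.line(a,(g*4,0),(g*4,12 if g==50 else 5),(0,0,255),1);cv2.line(a,(0,g*4),(12 if g==50 else 5,g*4),(0,0,255),1)
o=np.zeros((400,800,3),np.uint8); o[:,:400]=a;o[:300,400:]=b
cv2.imwrite('pics/t2c.png',o)
E
```

```text
clock: 8.3
position: [0.4596, 0.0274, -0.0014]
ee_rot: [-0.65, -3.074, 0.0]
force: [-0.2, -0.5, -0.4]
width: 0.494
gripper_force: 0.0
clock: 8.72
position: [0.4635, 0.0274, 0.1286]
ee_rot: [0.65, 3.066, 0.006]
force: [0.9, 0.1, -0.5]
width: 0.552
gripper_force: 0.0
clock 8.7 pos [0.4635 0.0274 0.1286] yaw 66.07 j [-0.59  0.24  0.5   2.07 -0.16  0.86  1.16] w 0.552 F [ 0.9  0.1 -0.5]
shift [-0.4539  0.1907  0.0131] min rows 4.7
turn [0.0026 0.0033 0.    ] min rows 0.1
```

View pics/t2c.png

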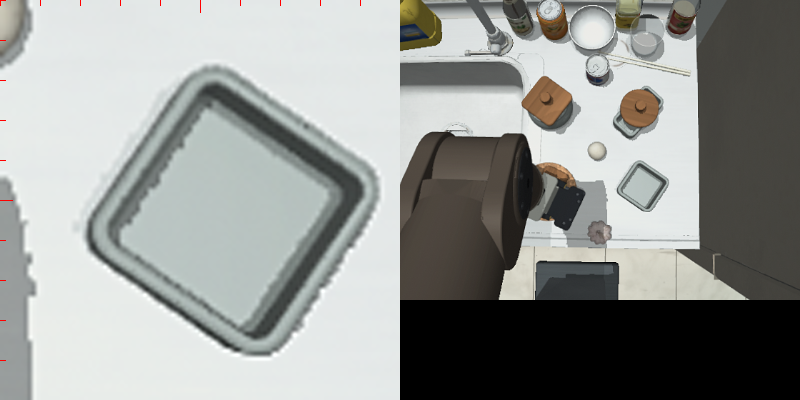

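The square pot is empty. Its outer rim extremes in the tile are (212,65), (380,190), (255,347) and (88,230). The oblong lid is on the mat. Next, the square lid.

```bash
python3 -m creep '[[-0.09,0.038,0.003,0,0,0],[-0.09,0.038,0.003,0,0,0],[-0.09,0.038,0.003,0,0,0],[-0.09,0.038,0,0,0,0],[-0.09,0.038,0,0,0,0],[0,0,0,0,0,0],[0,0,0,0,0,0]]'; python3 go.py 0.6604 0.0235 0.068
python3 - <<'E'
from h import *
np.set_printoptions(precision=4,suppress=True)
d=load('t2')
def t(p,z=.066): return px2w(d,np.array([282,208])+(np.array(p,float)+.5)/4-.5,z)
def ang(p): a=t(p);v=a[1]-a[0];return np.degrees(np.arctan2(v[1],v[0]))%90
q=t([(212,65),(380,190),(255,347),(88,230)]);print(q.mean(0),np.linalg.norm(q[0]-q[2]),np.linalg.norm(q[1]-q[3]))
L=[[(235,72),(365,160)],[(100,205),(190,78)],[(376,215),(283,342)],[(95,245),(230,343)]]
print([ang(l) for l in L])
m=[t(l).mean(0) for l in L]
a=np.radians(-35);n1=np.array([np.cos(a),np.sin(a)]);n2=np.array([-n1[1],n1[0]])
for n in(n1,n2): print(n,[float(x[:2]@n) for x in m], q.mean(0)[:2]@n)
E
```

```text
clock: 9.35
position: [0.6555, 0.0235, 0.1164]
ee_rot: [-0.65, -3.071, 0.003]
force: [-0.8, -0.2, 0.3]
width: 0.553
gripper_force: 0.0
clock 9.3 pos [0.6555 0.0235 0.1164] yaw 66.10 j [-0.42  0.58  0.47  1.6  -0.29  1.04  1.29] w 0.553 F [-0.8 -0.2  0.3]
shift [-0.0115  0.0052  0.1209] min rows 1.2
turn [-0.0011 -0.0009  0.    ] min rows 0.0
[ 0.4764 -0.1934  0.066 ] 0.11350416709777662 0.11792511483060561
[np.float64(56.5962858073071), np.float64(55.39351790177928), np.float64(53.95441468647229), np.float64(54.952447520255134)]
[ 0.8192 -0.5736] [0.5465925516053941, 0.5018826516386649, 0.500604267762215, 0.45654217220757154] 0.5011412550948371
[0.5736 0.8192] [0.11453286466010287, 0.15889984524374554, 0.06758290440732828, 0.1180156067097167] 0.11480309238531139
```

```bash
python3 -m creep '[[-0.0115,0.005,0.02,0,0,0],[0,0,0.04,0,0,0],[0,0,0.03,0,0,0],[0,0,0.02,0,0,0],[0,0,0.01,0,0,0],[0,0,0,0,0,0],[0,0,0,0,0,0]]' -0.1 25; python3 go.py 0.6604 0.0235 0.068;  python3 -m creep '[[0,0,0,0,0,0],[0,0,0,0,0,0],[0,0,0,0,0,0],[0,0,0,0,0,0],[0,0,0,0,0,0],[0,0,0,0,0,0]]' 1 25;python3 go.py 0.6604 0.0235 0.13
```

```text
clock: 9.93
position: [0.6599, 0.024, 0.0713]
ee_rot: [-0.65, -3.074, -0.0]
force: [0.6, -0.0, 0.7]
width: 0.544
gripper_force: 0.0
clock 9.9 pos [0.6599 0.024  0.0713] yaw 66.11 j [-0.4   0.63  0.45  1.63 -0.32  0.95  1.31] w 0.544 F [ 0.6 -0.   0.7]
shift [-0.0017 -0.0005  0.0083] min rows 0.1
turn [ 0. -0. -0.] min rows 0.0
clock: 10.43
position: [0.6602, 0.0241, 0.0715]
ee_rot: [0.65, 3.073, 0.001]
force: [0.5, -0.5, 1.8]
width: 0.25
gripper_force: 25.0
clock 10.4 pos [0.6602 0.0241 0.0715] yaw 66.12 j [-0.4   0.63  0.45  1.63 -0.32  0.95  1.31] w 0.25 F [ 0.5 -0.5  1.8]
shift [-0.001  -0.0011 -0.1463] min rows 1.4
turn [0.0002 0.0002 0.    ] min rows 0.0
```

```bash
python3 -m creep '[[0,0,-0.02,0,0,0],[0,0,-0.05,0,0,0],[0,0,-0.06,0,0,0],[0,0,-0.03,0,0,0],[0,0,0,0,0,0],[0,0,0,0,0,0]]'; python3 go.py 0.476 -0.1945 0.13 67.2
```

```text
clock: 10.93
position: [0.6602, 0.024, 0.1354]
ee_rot: [0.65, 3.073, 0.001]
force: [-0.6, -0.0, -1.8]
width: 0.251
gripper_force: 25.0
clock 10.9 pos [0.6602 0.024  0.1354] yaw 66.12 j [-0.42  0.56  0.48  1.57 -0.28  1.08  1.28] w 0.251 F [-0.6 -0.  -1.8]
shift [ 0.2001 -0.686   0.0129] min rows 6.9
turn [ 0.0004  0.0004 -0.009 ] min rows 0.2
```

```bash
python3 -m creep '[[0.025,-0.0858,0,0,0,0],[0.025,-0.0858,0,0,0,0],[0.025,-0.0858,0,0,0,0],[0.025,-0.0858,0,0,0,0],[0.025,-0.0858,0,0,0,0],[0.025,-0.0858,0,0,0,0],[0.025,-0.0858,0,0,0,0],[0.025,-0.0858,0,0,0,0],[0,0,0,0,0,-0.009],[0,0,0,0,0,0],[0,0,0,0,0,0],[0,0,0,0,0,0]]'; python3 go.py 0.476 -0.1945 0.0495 67.2
python3 - <<'E'
from h import *
d=snap('wrist','w3'); cv2.imwrite('pics/w3b.png',cv2.resize(d['frame'][100:310,140:420,::-1],(800,600),interpolation=cv2.INTER_CUBIC))
E
```

```text
clock: 11.93
position: [0.4761, -0.1934, 0.1345]
ee_rot: [-0.619, -3.079, -0.001]
force: [0.4, 0.3, -1.6]
width: 0.251
gripper_force: 25.0
clock 11.9 pos [ 0.4761 -0.1934  0.1345] yaw 67.28 j [-0.13  0.33  0.54  1.94 -0.21  0.92  1.68] w 0.251 F [ 0.4  0.3 -1.6]
shift [-0.0009 -0.0027  0.2124] min rows 2.0
turn [ 0.0001 -0.0005  0.0006] min rows 0.0
```

View pics/w3b.png

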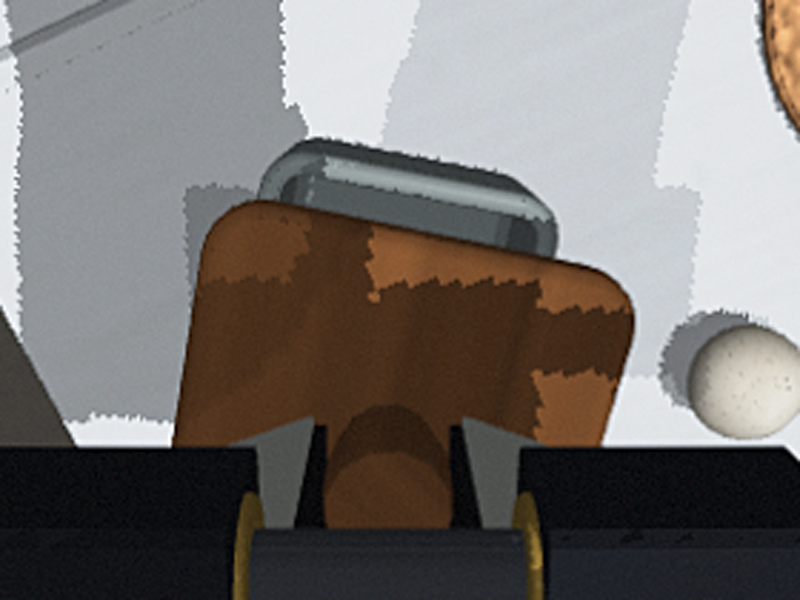

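The lid hangs level and its edge, (265,200)–(600,270), is parallel to the pot rim. I'll lower it gently.

```bash
python3 -m creep '[[-0.0009,-0.0027,0.04,0,0,0],[0,0,0.05,0,0,0],[0,0,0.05,0,0,0],[0,0,0.02,0,0,0],[0,0,0.01,0,0,0],[0,0,0,0,0,0]]'; python3 -m creep '[[0,0,0.006,0,0,0],[0,0,0.006,0,0,0],[0,0,0.006,0,0,0],[0,0,0,0,0,0]]';python3 go.py 0.476 -0.1945 0.0495
```

```text
clock: 12.48
position: [0.4755, -0.1953, 0.0665]
ee_rot: [-0.62, -3.078, 0.0]
force: [-0.3, -0.8, -1.3]
width: 0.252
gripper_force: 25.0
clock: 12.82
position: [0.4757, -0.1958, 0.06]
ee_rot: [0.621, 3.079, 0.0]
force: [-0.3, -0.9, -1.7]
width: 0.251
gripper_force: 25.0
clock 12.8 pos [ 0.4757 -0.1958  0.06  ] yaw 67.20 j [-0.08  0.44  0.49  2.02 -0.29  0.75  1.76] w 0.251 F [-0.3 -0.9 -1.7]
shift [0.0007 0.0032 0.0263] min rows 0.3
turn [0.0001 0.0002 0.    ] min rows 0.0
```

```bash
python3 -m creep '[[0.0007,0.003,0.006,0,0,0],[0,0,0.006,0,0,0],[0,0,0.006,0,0,0],[0,0,0.004,0,0,0],[0,0,0,0,0,0]]'; python3 -m creep '[[0,0,0.003,0,0,0],[0,0,0.002,0,0,0],[0,0,0,0,0,0]]';python3 go.py 0.476 -0.1945 0.0495
```

```text
clock: 13.23
position: [0.4755, -0.1946, 0.0507]
ee_rot: [-0.621, -3.079, -0.0]
force: [-0.3, -0.7, -0.7]
width: 0.255
gripper_force: 25.0
clock: 13.48
position: [0.4759, -0.1947, 0.0494]
ee_rot: [0.621, 3.079, 0.0]
force: [-1.4, 0.6, 3.4]
width: 0.251
gripper_force: 25.0
clock 13.5 pos [ 0.4759 -0.1947  0.0494] yaw 67.19 j [-0.07  0.45  0.48  2.03 -0.3   0.73  1.77] w 0.251 F [-1.4  0.6  3.4]
shift [-0.0001  0.0006 -0.0003] min rows 0.0
turn [0.0001 0.0001 0.    ] min rows 0.0
```

```bash
python3 -m creep '[[0,0,-0.001,0,0,0],[0,0,0,0,0,0],[0,0,0,0,0,0],[0,0,0,0,0,0]]' -0.1 25; python3 -m creep '[[0,0,-0.03,0,0,0],[0,0,-0.06,0,0,0],[0,0,-0.06,0,0,0],[0,0,-0.03,0,0,0],[0,0,0,0,0,0]]'; python3 go.py 0.6515 -0.1835 0.11
python3 - <<'E'
from h import *
d=snap('top','t3')
x,y=155,85
a=cv2.resize(d['frame'][y:y+100,x:x+100,::-1],(400,400),interpolation=cv2.INTER_CUBIC)
b=cv2.resize(d['frame'][:,:,::-1],(400,300))
for g in range(0,100,10): cv2.line(a,(g*4,0),(g*4,12 if g==50 else 5),(0,0,255),1);cv2.line(a,(0,g*4),(12 if g==50 else 5,g*4),(0,0,255),1)
o=np.zeros((400,800,3),np.uint8); o[:,:400]=a;o[:300,400:]=b
cv2.imwrite('pics/t3c.png',o)
E
```

```text
clock: 13.82
position: [0.4759, -0.1946, 0.0495]
ee_rot: [0.621, 3.079, -0.0]
force: [0.4, -0.1, 0.2]
width: 0.499
gripper_force: 0.0
clock: 14.23
position: [0.4776, -0.1954, 0.1241]
ee_rot: [0.62, 3.075, -0.0]
force: [0.4, -0.6, 0.1]
width: 0.547
gripper_force: 0.0
clock 14.2 pos [ 0.4776 -0.1954  0.1241] yaw 67.19 j [-0.13  0.35  0.53  1.95 -0.22  0.89  1.7 ] w 0.547 F [ 0.4 -0.6  0.1]
shift [-0.3892  0.1959  0.0372] min rows 4.2
turn [0.0004 0.0022 0.    ] min rows 0.0
```

View pics/t3c.png

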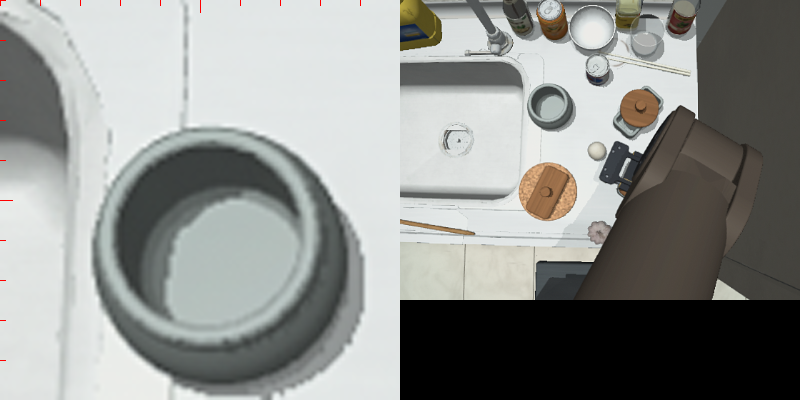

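The round pot is open. Its rim's outer edge spans x 93–322 and y 127–348 in the tile, with the centre near (208,237). Next, the round lid.

```bash
python3 -m creep '[[-0.077,0.039,0.007,0,0,0],[-0.077,0.039,0.007,0,0,0],[-0.078,0.039,0.007,0,0,0],[-0.078,0.039,0.007,0,0,0],[-0.078,0.039,0.007,0,0,0],[0,0,0,0,0,0],[0,0,0,0,0,0],[0,0,0,0,0,0]]'; python3 go.py 0.6515 -0.1835 0.046
python3 - <<'E'
from h import *
np.set_printoptions(precision=4,suppress=True)
d=load('t3')
def t(p,z=.076): return px2w(d,np.array([155,85])+(np.array(p,float)+.5)/4-.5,z)
for p in ([(93,240),(322,240),(208,127),(208,348)],[(115,237),(304,237),(209,145),(209,330)]):
    q=t(p); print(q.mean(0),np.ptp(q,0))
E
```

```text
clock: 14.95
position: [0.6478, -0.1831, 0.106]
ee_rot: [-0.621, -3.077, 0.001]
force: [-0.9, -0.3, -0.4]
width: 0.551
gripper_force: 0.0
clock 14.9 pos [ 0.6478 -0.1831  0.106 ] yaw 67.17 j [-0.11  0.62  0.49  1.57 -0.32  1.04  1.64] w 0.551 F [-0.9 -0.3 -0.4]
shift [-0.0093  0.0028  0.1499] min rows 1.4
turn [-0.0005 -0.0012  0.    ] min rows 0.0
[0.6587 0.0248 0.076 ] [0.0921 0.0933 0.    ]
[0.6592 0.0242 0.076 ] [0.0771 0.077  0.    ]
```

```bash
python3 -m creep '[[-0.0085,0.0025,0.03,0,0,0],[0,0,0.05,0,0,0],[0,0,0.035,0,0,0],[0,0,0.02,0,0,0],[0,0,0.01,0,0,0],[0,0,0,0,0,0],[0,0,0,0,0,0]]' -0.1 25; python3 -m creep '[[0,0,0,0,0,0],[0,0,0,0,0,0],[0,0,0,0,0,0],[0,0,0,0,0,0],[0,0,0,0,0,0],[0,0,0,0,0,0]]' 1 25;python3 go.py 0.659 0.0245 0.13
```

```text
clock: 15.53
position: [0.6527, -0.1836, 0.05]
ee_rot: [0.622, 3.079, -0.0]
force: [0.1, -0.0, -0.1]
width: 0.551
gripper_force: 0.0
clock: 16.03
position: [0.6529, -0.1833, 0.0499]
ee_rot: [0.621, 3.079, 0.0]
force: [-0.3, 0.5, 2.3]
width: 0.25
gripper_force: 25.0
clock 16.0 pos [ 0.6529 -0.1833  0.0499] yaw 67.20 j [-0.09  0.68  0.46  1.6  -0.35  0.94  1.67] w 0.25 F [-0.3  0.5  2.3]
shift [ 0.1871  0.4849 -0.2003] min rows 5.3
turn [0.0001 0.0002 0.    ] min rows 0.0
```

```bash
python3 -m creep '[[0,0,-0.02,0,0,0],[0,0,-0.05,0,0,0],[0,0,-0.06,0,0,0],[0,0,-0.05,0,0,0],[0,0,-0.02,0,0,0],[0,0,0,0,0,0],[0.031,0.081,0,0,0,0],[0.031,0.081,0,0,0,0],[0.031,0.081,0,0,0,0],[0.031,0.081,0,0,0,0],[0.031,0.081,0,0,0,0],[0.031,0.080,0,0,0,0],[0,0,0,0,0,0],[0,0,0,0,0,0],[0,0,0,0,0,0]]'; python3 go.py 0.6597 0.0245 0.062
python3 - <<'E'
from h import *
d=snap('top','t4')
o=np.zeros((400,800,3),np.uint8)
for k,(x,y) in enumerate([(155,85),(282,108)]):
    a=cv2.resize(d['frame'][y:y+100,x:x+100,::-1],(400,400),interpolation=cv2.INTER_CUBIC)
    for g in range(0,100,10): cv2.line(a,(g*4,0),(g*4,12 if g==50 else 5),(0,0,255),1);cv2.line(a,(0,g*4),(12 if g==50 else 5,g*4),(0,0,255),1)
    o[:,400*k:400*k+400]=a
cv2.imwrite('pics/t4c.png',o)
E
```

```text
clock: 17.28
position: [0.6585, 0.024, 0.1283]
ee_rot: [-0.62, -3.078, 0.002]
force: [0.0, -0.9, -0.9]
width: 0.25
gripper_force: 25.0
clock 17.3 pos [0.6585 0.024  0.1283] yaw 67.22 j [-0.43  0.57  0.5   1.58 -0.3   1.07  1.32] w 0.25 F [ 0.  -0.9 -0.9]
shift [-0.0026  0.0026  0.1658] min rows 1.6
turn [-0.0007 -0.0006  0.    ] min rows 0.0
```

View pics/t4c.png

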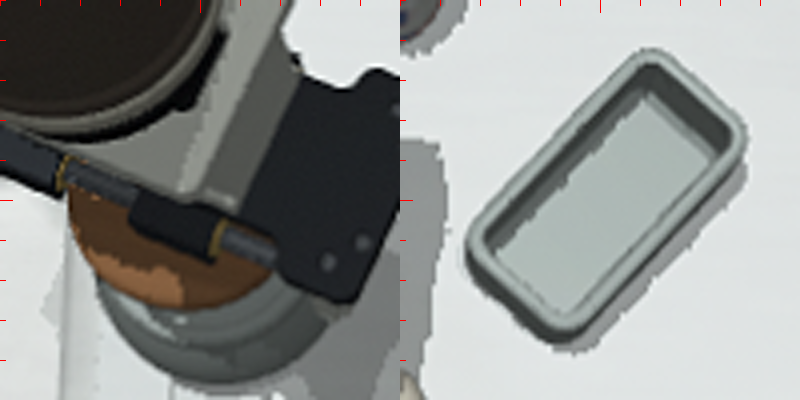

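The oblong pot is now fully visible. Its rim edges in the tile are (75,222)–(232,55), (343,150)–(185,325), (265,50)–(335,118) and (75,262)–(150,330). Lowering the round lid.

```bash
python3 -m creep '[[-0.0026,0.0026,0.03,0,0,0],[0,0,0.04,0,0,0],[0,0,0.03,0,0,0],[0,0,0.015,0,0,0],[0,0,0.006,0,0,0],[0,0,0,0,0,0]]'; python3 -m creep '[[0,0,0.006,0,0,0],[0,0,0.006,0,0,0],[0,0,0.006,0,0,0],[0,0,0,0,0,0]]';python3 go.py 0.6597 0.0245 0.062
python3 - <<'E'
from h import *
np.set_printoptions(precision=4,suppress=True)
d=load('t4')
def t(p,z=.052): return px2w(d,np.array([282,108])+(np.array(p,float)+.5)/4-.5,z)
def ang(p): a=t(p);v=a[1]-a[0];return np.degrees(np.arctan2(v[1],v[0]))%90
L=[[(75,222),(232,55)],[(343,150),(185,325)],[(265,50),(335,118)],[(75,262),(150,330)]]
A=[ang(l) for l in L];print(A)
q=t([(250,47),(345,135),(165,333),(65,245)]);print(q.mean(0))
a=np.radians(np.mean(A)-90);n1=np.array([np.cos(a),np.sin(a)]);n2=np.array([-n1[1],n1[0]])
m=[t(l).mean(0)[:2] for l in L]
l=[m[2]@n1,m[3]@n1]; w=[m[0]@n2,m[1]@n2]; print(l[0]-l[1],w[0]-w[1],np.mean(l)*n1+np.mean(w)*n2, np.degrees(a))
# oblong lid on mat
d=load('t3'); im=cv2.cvtColor(d['frame'],cv2.COLOR_RGB2HSV)
print(w2px(d,[[.46,.0276,.029]]))
E
```

```text
clock: 17.83
position: [0.6602, 0.0244, 0.0803]
ee_rot: [-0.622, -3.078, 0.001]
force: [0.9, -1.1, -1.1]
width: 0.251
gripper_force: 25.0
clock: 18.17
position: [0.6605, 0.0251, 0.0738]
ee_rot: [-0.621, -3.08, -0.0]
force: [0.4, 0.3, -2.0]
width: 0.249
gripper_force: 25.0
clock 18.2 pos [0.6605 0.0251 0.0738] yaw 67.20 j [-0.42  0.63  0.47  1.63 -0.33  0.96  1.34] w 0.249 F [ 0.4  0.3 -2. ]
shift [ 0.0013 -0.0021  0.0294] min rows 0.3
turn [ 0. -0. -0.] min rows 0.0
[np.float64(48.20927889052045), np.float64(48.88262870040202), np.float64(45.48983114526422), np.float64(48.17862336957825)]
[ 0.6499 -0.183   0.052 ]
0.1199648884030744 0.06178472026236148 [ 0.6498 -0.1832] -42.30990947355876
[[204.7139 267.8121]]
```

```bash
python3 -m creep '[[0.001,-0.0015,0.006,0,0,0],[0,0,0.006,0,0,0],[0,0,0.006,0,0,0],[0,0,0.005,0,0,0],[0,0,0,0,0,0]]'; python3 -m creep '[[0,0,0.003,0,0,0],[0,0,0.003,0,0,0],[0,0,0,0,0,0]]';python3 go.py 0.6597 0.0245 0.062
```

```text
clock: 18.58
position: [0.6597, 0.0246, 0.0642]
ee_rot: [-0.621, -3.079, 0.0]
force: [0.1, -0.2, -1.6]
width: 0.251
gripper_force: 25.0
clock: 18.83
position: [0.6599, 0.0245, 0.0621]
ee_rot: [-0.621, -3.079, 0.0]
force: [-0.1, 0.2, -0.8]
width: 0.255
gripper_force: 25.0
clock 18.8 pos [0.6599 0.0245 0.0621] yaw 67.19 j [-0.41  0.64  0.46  1.64 -0.34  0.94  1.35] w 0.255 F [-0.1  0.2 -0.8]
shift [ 0.0004 -0.0003  0.0003] min rows 0.0
turn [-0.     -0.0001  0.    ] min rows 0.0
```

```bash
python3 -m creep '[[0,0,0.002,0,0,0],[0,0,0.002,0,0,0],[0,0,0,0,0,0]]'; python3 -m creep '[[0,0,0.002,0,0,0],[0,0,0.001,0,0,0],[0,0,0,0,0,0]]'
```

```text
clock: 19.08
position: [0.6601, 0.0246, 0.0618]
ee_rot: [0.621, 3.079, 0.001]
force: [-4.1, 0.2, 7.8]
width: 0.252
gripper_force: 25.0
clock: 19.33
position: [0.6602, 0.0246, 0.0617]
ee_rot: [0.621, 3.079, 0.002]
force: [-7.9, 0.8, 19.4]
width: 0.25
gripper_force: 25.0
```

```bash
python3 -m creep '[[0,0,-0.004,0,0,0],[0,0,0,0,0,0],[0,0,0,0,0,0],[0,0,0,0,0,0]]' -0.1 25; python3 -m creep '[[0,0,-0.03,0,0,0],[0,0,-0.06,0,0,0],[0,0,-0.05,0,0,0],[0,0,0,0,0,0],[0,0,0,0,0,0]]'; python3 go.py 0.4604 0.0275 0.06
```

```text
clock: 19.67
position: [0.6601, 0.0246, 0.061]
ee_rot: [0.621, 3.08, 0.0]
force: [-0.1, 0.4, -0.9]
width: 0.491
gripper_force: 0.0
clock: 20.08
position: [0.6611, 0.0245, 0.119]
ee_rot: [0.621, 3.077, 0.001]
force: [0.7, 0.7, -0.1]
width: 0.55
gripper_force: 0.0
clock 20.1 pos [0.6611 0.0245 0.119 ] yaw 67.19 j [-0.43  0.58  0.49  1.59 -0.31  1.04  1.32] w 0.55 F [ 0.7  0.7 -0.1]
shift [ 0.4657 -0.1877  0.146 ] min rows 5.0
turn [0.0007 0.0012 0.    ] min rows 0.0
```

```bash
python3 -m creep '[[0.0776,-0.0313,0,0,0,0],[0.0776,-0.0313,0,0,0,0],[0.0776,-0.0313,0,0,0,0],[0.0776,-0.0313,0.01,0,0,0],[0.0776,-0.0313,0.03,0,0,0],[0.0776,-0.0313,0.03,0,0,0],[0,0,0.04,0,0,0],[0,0,0.03,0,0,0],[0,0,0,0,0,0],[0,0,0,0,0,0],[0,0,0,0,0,0]]'; python3 go.py 0.4604 0.0275 0.001
```

```text
clock: 21.0
position: [0.4596, 0.0273, 0.0615]
ee_rot: [0.621, 3.079, -0.0]
force: [0.2, -0.0, -0.8]
width: 0.553
gripper_force: 0.0
clock 21.0 pos [0.4596 0.0273 0.0615] yaw 67.18 j [-0.56  0.36  0.49  2.14 -0.26  0.7   1.28] w 0.553 F [ 0.2 -0.  -0.8]
shift [-0.0016  0.0012  0.1511] min rows 1.4
turn [-0.0001  0.0001 -0.    ] min rows 0.0
```

```bash
python3 -m creep '[[-0.0016,0.001,0.03,0,0,0],[0,0,0.05,0,0,0],[0,0,0.04,0,0,0],[0,0,0.02,0,0,0],[0,0,0.008,0,0,0],[0,0,0,0,0,0],[0,0,0,0,0,0]]' -0.1 25; python3 -m creep '[[0,0,0,0,0,0],[0,0,0,0,0,0],[0,0,0,0,0,0],[0,0,0,0,0,0],[0,0,0,0,0,0],[0,0,0,0,0,0]]' 1 25;python3 go.py 0.650 -0.183 0.11 49.8
```

```text
clock: 21.58
position: [0.4606, 0.0275, 0.0025]
ee_rot: [0.621, 3.079, 0.0]
force: [-0.1, -0.3, 0.9]
width: 0.548
gripper_force: 0.0
clock: 22.08
position: [0.4601, 0.0277, 0.0021]
ee_rot: [0.621, 3.079, 0.0]
force: [-0.5, -0.3, 3.4]
width: 0.255
gripper_force: 25.0
clock 22.1 pos [0.4601 0.0277 0.0021] yaw 67.19 j [-0.49  0.46  0.42  2.19 -0.35  0.56  1.36] w 0.255 F [-0.5 -0.3  3.4]
shift [-0.6419 -0.3014 -0.2696] min rows 7.3
turn [2.00e-04 1.00e-04 1.45e-01] min rows 2.4
```

```bash
python3 -m creep '[[0,0,-0.02,0,0,0],[0,0,-0.06,0,0,0],[0,0,-0.07,0,0,0],[0,0,-0.07,0,0,0],[0,0,-0.05,0,0,0],[0,0,0,0,0,0.048],[0,0,0,0,0,0.048],[0,0,0,0,0,0.049],[0,0,0,0,0,0],[0,0,0,0,0,0]]'; python3 go.py 0.650 -0.183 0.11 49.8
```

```text
clock: 22.92
position: [0.4597, 0.0277, 0.1102]
ee_rot: [-1.075, -2.952, 0.0]
force: [-0.3, 0.4, -1.3]
width: 0.253
gripper_force: 25.0
clock 22.9 pos [0.4597 0.0277 0.1102] yaw 49.98 j [-0.67  0.28  0.61  2.09 -0.22  0.82  0.95] w 0.253 F [-0.3  0.4 -1.3]
shift [-7.03e-01 -9.74e-02  4.00e-04] min rows 6.8
turn [-0.0001 -0.      0.0015] min rows 0.0
```

```bash
python3 -m creep '[[-0.0879,-0.0122,0,0,0,0],[-0.0879,-0.0122,0,0,0,0],[-0.0879,-0.0122,0,0,0,0],[-0.0879,-0.0122,0,0,0,0],[-0.0879,-0.0122,0,0,0,0],[-0.0879,-0.0122,0,0,0,0],[-0.0879,-0.0122,0,0,0,0],[-0.0879,-0.0122,0,0,0,0],[0,0,0,0,0,0],[0,0,0,0,0,0],[0,0,0,0,0,0],[0,0,0,0,0,0]]'; python3 go.py 0.650 -0.183 0.053 49.8
python3 - <<'E'
from h import *
d=snap('wrist','w4'); cv2.imwrite('pics/w4b.png',cv2.resize(d['frame'][100:310,140:420,::-1],(800,600),interpolation=cv2.INTER_CUBIC))
E
```

```text
clock: 23.92
position: [0.6489, -0.1824, 0.1097]
ee_rot: [-1.076, -2.95, -0.001]
force: [-0.7, -0.2, -0.6]
width: 0.249
gripper_force: 25.0
clock 23.9 pos [ 0.6489 -0.1824  0.1097] yaw 49.93 j [-0.16  0.63  0.58  1.57 -0.38  1.06  1.39] w 0.249 F [-0.7 -0.2 -0.6]
shift [-0.0034  0.0006  0.1416] min rows 1.4
turn [ 0.0001 -0.0008  0.0011] min rows 0.0
```

View pics/w4b.png

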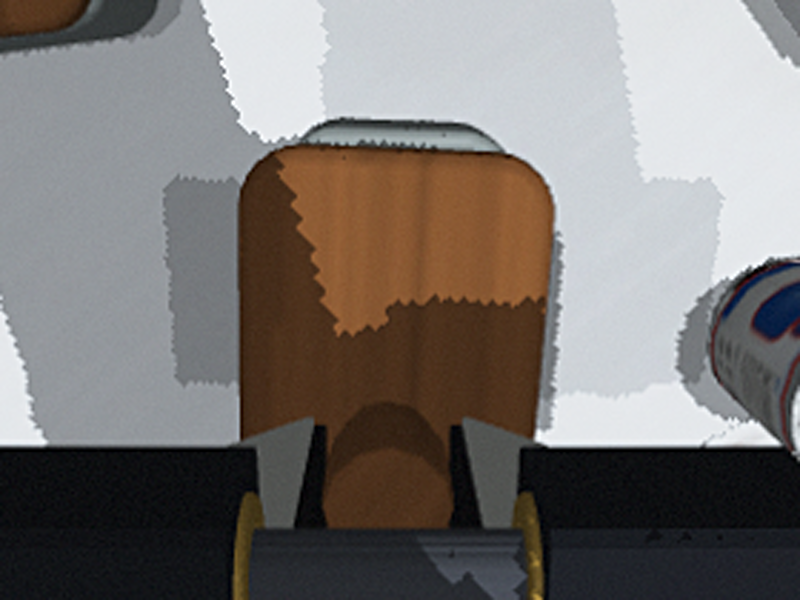

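The lid end edge (270,145)–(530,155) and the pot rim (320,122)–(480,125) are parallel to about 1°, and centred. Lowering.

```bash
python3 -m creep '[[-0.003,0.0006,0.03,0,0,0],[0,0,0.05,0,0,0],[0,0,0.035,0,0,0],[0,0,0.015,0,0,0],[0,0,0.008,0,0,0],[0,0,0,0,0,0]]'; python3 -m creep '[[0,0,0.006,0,0,0],[0,0,0.006,0,0,0],[0,0,0.006,0,0,0],[0,0,0,0,0,0]]';python3 go.py 0.650 -0.183 0.034
```

```text
clock: 24.47
position: [0.6502, -0.1839, 0.0541]
ee_rot: [-1.079, -2.95, 0.0]
force: [0.4, 0.1, -1.2]
width: 0.252
gripper_force: 25.0
clock: 24.8
position: [0.6506, -0.1843, 0.0474]
ee_rot: [-1.08, -2.95, -0.0]
force: [-0.1, -0.4, -1.5]
width: 0.258
gripper_force: 25.0
clock 24.8 pos [ 0.6506 -0.1843  0.0474] yaw 49.80 j [-0.14  0.7   0.54  1.61 -0.42  0.95  1.42] w 0.258 F [-0.1 -0.4 -1.5]
shift [0.0032 0.0016 0.0335] min rows 0.3
turn [ 0.0001 -0.     -0.    ] min rows 0.0
```

```bash
python3 -m creep '[[0.0025,0.0015,0.006,0,0,0],[0,0,0.006,0,0,0],[0,0,0.006,0,0,0],[0,0,0.005,0,0,0],[0,0,0,0,0,0]]'; python3 -m creep '[[0,0,0.004,0,0,0],[0,0,0.003,0,0,0],[0,0,0.002,0,0,0],[0,0,0,0,0,0]]';python3 go.py 0.650 -0.183 0.034
```

```text
clock: 25.22
position: [0.6499, -0.1831, 0.0377]
ee_rot: [-1.08, -2.949, 0.0]
force: [0.4, 0.8, -1.2]
width: 0.258
gripper_force: 25.0
clock: 25.55
position: [0.6501, -0.1832, 0.0345]
ee_rot: [-1.08, -2.95, 0.0]
force: [-0.7, -0.3, -1.3]
width: 0.253
gripper_force: 25.0
clock 25.6 pos [ 0.6501 -0.1832  0.0345] yaw 49.79 j [-0.13  0.71  0.53  1.63 -0.43  0.93  1.42] w 0.253 F [-0.7 -0.3 -1.3]
shift [0.0006 0.0002 0.0013] min rows 0.0
turn [-0.0001 -0.0001  0.    ] min rows 0.0
```

```bash
python3 -m creep '[[0,0,0.002,0,0,0],[0,0,0.002,0,0,0],[0,0,0,0,0,0]]'; python3 -m creep '[[0,0,0.001,0,0,0],[0,0,0.001,0,0,0],[0,0,0,0,0,0]]'
```

```text
clock: 25.8
position: [0.6503, -0.1834, 0.0342]
ee_rot: [1.08, 2.95, 0.001]
force: [-4.6, 1.2, 8.3]
width: 0.253
gripper_force: 25.0
clock: 26.05
position: [0.6503, -0.1833, 0.0341]
ee_rot: [1.08, 2.95, 0.001]
force: [-6.7, 2.1, 14.4]
width: 0.256
gripper_force: 25.0
```

It has touched down at the home height. I'll release, lift, back away and check.

```bash
python3 -m creep '[[0,0,-0.003,0,0,0],[0,0,0,0,0,0],[0,0,0,0,0,0],[0,0,0,0,0,0]]' -0.1 25; python3 -m creep '[[0,0,-0.03,0,0,0],[0,0,-0.07,0,0,0],[0,0,-0.08,0,0,0],[0,0,-0.08,0,0,0],[0,0,-0.03,0,0,0],[0,0,0,0,0,0],[0.07,0.05,0,0,0,0],[0.07,0.05,0,0,0,0],[0.07,0.05,0,0,0,0],[0.07,0.05,0,0,0,0],[0.07,0.05,0,0,0,0],[0.07,0.05,0,0,0,0],[0.07,0.05,0,0,0,0],[0.07,0.05,0,0,0,0],[0.07,0.05,0,0,0,0],[0,0,0,0,0,0],[0,0,0,0,0,0]]'; python3 - <<'E'
from h import *
t=snap('top','t5');s=snap('side','s5')
o=np.zeros((600,800,3),np.uint8)
o[:300,:400]=cv2.resize(t['frame'][:,:,::-1],(400,300),interpolation=cv2.INTER_AREA)
o[:300,400:]=cv2.resize(t['frame'][80:320,160:400,::-1],(400,300))
o[300:]=cv2.resize(s['frame'][160:310,150:550,::-1],(800,300),interpolation=cv2.INTER_CUBIC)
cv2.imwrite('pics/fin.png',o)
E
```

```text
clock: 26.38
position: [0.6503, -0.1832, 0.0334]
ee_rot: [-1.08, -2.95, 0.0]
force: [1.6, -0.3, -0.8]
width: 0.49
gripper_force: 0.0
clock: 27.8
position: [0.5727, 0.1198, 0.1486]
ee_rot: [-1.072, -2.951, 0.0]
force: [-0.6, -1.5, 0.3]
width: 0.55
gripper_force: 0.0
```

View pics/fin.png

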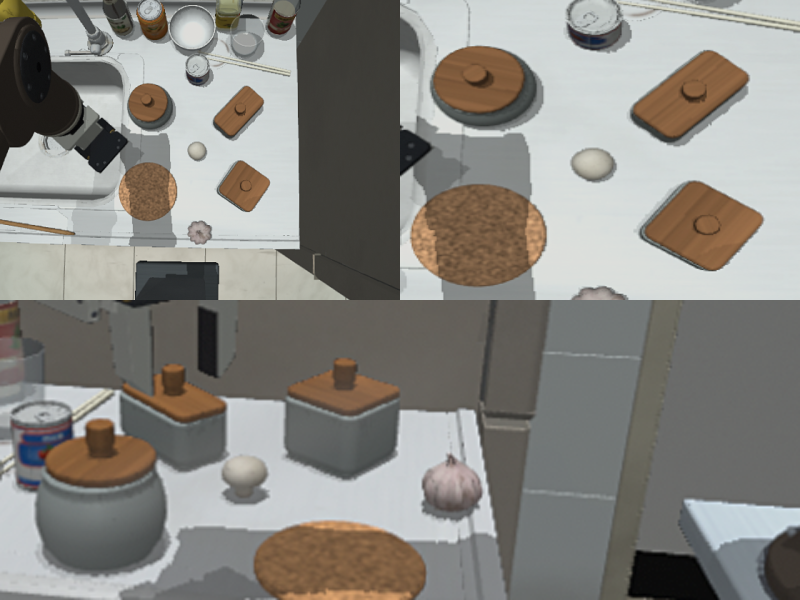

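In the side crop all three lids sit flush on the right pots: round at (100,460), oblong at (175,405) and square at (343,390). The mushroom, tin and garlic haven't moved, and the gripper is touching nothing.

```bash
python3 -c "
from cell import arm
print(arm.sign_off())"
```

```text
the job is handed in; nothing more can be done
None
```

All three lids are back on the pots of their own shape and look fully home in the final pictures, with nothing else visibly disturbed; I handed the job in at about 28 s on the robot's clock, and the judge's result wasn't shown.

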